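# Lay out the staining tray between rack and scale

## Robot

A 6-joint arm with a two-finger parallel gripper is mounted at the origin on the work surface. World frame = base frame: x ahead of the robot, y to its left, z up, the work surface at z = 0. Lengths are in m, angles in degrees, forces in N, time in s.
With the tool pointing down it reaches from about 0.3 to 0.75 m from the base axis. Payload 8.5 kg.
Tool frame: the origin (TCP) lies on the centre line of the jaws, within the pads' length; the fingertips stand 14 mm ahead of it and the grasp point (between the pads) lies 5 mm behind it; z points along the fingers, y is the direction in which the jaws open and shut (so a half turn about z gives the same grasp; the last joint's range is limited). The gripper opens to 85 mm and grips with 20 to 120 N. Pads are 22 mm wide; open, the fingers measure 114 mm over their backs; the gripper's body (76 mm by 85 mm) begins 54 mm behind the grasp point. The pads swing forward as they close: fully open they stand 13 mm farther back than shut.
Start: joints at [54.013, 21.807, 74.336, -0, 83.858, -12.336], TCP at [0.221, 0.504, 0.245] pointing down, gripper open.
Joint ranges: [-178.18, 178.18], [-50.72, 133.34], [12.68, 142.11], [-81.47, 261.47], [9.98, 163.14], [-165.26, 165.26]. Speed limits (degrees/s): [136.94, 136.94, 180, 180, 180, 180].

## Interface

Orientations are given as a 3x3 rotation matrix whose columns are the frame's x, y, z axes.
In Python, from rig import env, optics, order, finder gives the robot as it stands.
- The arm moves only by the tool play_rows, never from a script. Its argument "commands" is a list of rows, each an object of numbers: "grip": the closure, from -1 (fully open) to 1 (shut); "x", "y", "z": the shift along the tool's x, y, z in m; "rx", "ry", "rz": the turn, a rotation vector about the tool's x, y, z in rad. A call has 1 to 12 rows; each row shifts and turns the commanded pose from where the row before left it, along the tool's axes as they then stand; what a row does not reach is not made up. A row lasts 1/8 s, in which the tool goes at most 62.5 mm and 10.7 degrees, less where a joint would pass 70% of its speed; a pose out of reach is approached as far as the arm can. A call is refused whole if a number of a shift passes 0.0625 or a number of a turn 0.188, either way. A call with a gripper value outside its range is refused whole. The fingers move at their own pace and stop on an object; "squeeze" is the grip in N (left out, the last holds). Time passes only in rows, so rows that do not move let the fingers close. It gives the time, the measured TCP pose, the force and the opening at its end, in the units of the state.
- env.observe(): the state, without advancing time (a new reading comes with each control period).
- optics.get_image(name): name is "side" or "top" or "wrist"; returns a dict with "color" (420x560x3 uint8, blue, green, red), "range_z" (420x560 float32, m along the optical axis (not along the pixel's ray), 0 where there is no reading), "fov_y" (degrees; the focal length in pixels is half the picture's height over the tangent of half this angle, whatever the lens; pixels are square), "cx", "cy" (the principal point, pixels), "cam_to_world" (4x4, takes a point from camera to world coordinates). Camera axes: x right, y down, z forward; pixel columns grow to the right and rows downward; lengths in m; the calibration is good to about 2 mm. A picture is of the moment at which its call begins.
- order.close_job(): hands the job in, once; it reports no verdict.
Trained networks look in the newest picture that a camera, given by its name, has taken for a name from the list of things; names that differ only in an ending like _2 or _b are one class to them, and where a whole thing is asked for, a point or a joint stands for the part that bears it (a point fixed in the world has none). Each returns a list of dicts, best first, with "conf" (0 to 1); they miss things now and then, are a little off and sometimes report something else, mostly with a low value. They report only what shows in the picture. A call takes as long as a camera call. They do not tell look-alikes from the thing itself.
- finder.boxes_of(camera, thing): "point" ([x, y, z] in m, in world coordinates, good to about 4 mm: the middle of the surface that is visible of it).
The state is a dict: "time_s": time; "q": joint angles; "qvel": joint speeds; "joint_efforts": joint torques, N m; "position": TCP position; "tool_rot": TCP orientation; "ft_force": force on the tool from outside, world axes, zero at the start; "wrist_torque": the same for the moment, N m; "grip_width": finger opening in m.
Only numpy, scipy, OpenCV 4.12 (cv2) and the standard library are available. Lean on these libraries where they do the work, as an engineer would, in place of code of your own. Each camera call takes 0.05 s, during which the arm holds its last target.

## Task

Lay out the steel tray for staining: stand the tall amber jar in the middle of the black round pad at the tray's end nearest the test-tube rack, and the short amber jar in the middle of the pad at the other end, nearest the weighing scale. Stand the white beaker in the middle of the tray, midway between the two pads, and cover its mouth with the round metal cover, centred, knob up. Keep everything upright on the way, and do not shift the wash bottle.

Things in the scene. Friction and masses are not known exactly. Their poses are not given: they have to be found in the camera images.
- tall_jar_c (a point): Tall, narrow amber glass jar with white cap and paper label, a plain upright cylinder of diameter 40 mm, 90 mm tall, about 0.16 kg, loose. Upright at the start. The point is on its upright axis, half-way up, 45 mm above its underside; z is up.
- short_jar_c (a point): Short, wide amber glass jar with white cap and paper label, a plain upright cylinder of diameter 60 mm, 52 mm tall, about 0.14 kg, loose. Upright at the start. The point is on its upright axis, half-way up, 26 mm above its underside; z is up.
- beaker_c (a point): White plastic beaker, open at the top, straight-sided, outer diameter 60 mm, 70 mm tall, walls 3 mm, empty, about 0.08 kg, loose. Upright at the start. The point is on its upright axis, half-way up, 35 mm above its underside; z is up.
- cover_c (a point): Round flat aluminium cover for the beaker: a disc of diameter 76 mm and 6 mm thick, flat underneath, with an upright black cylindrical knob of diameter 20 mm and 30 mm high standing at its centre (36 mm tall in all), about 0.07 kg, loose, lying flat with its knob up. The point is at half the height of the knob, 21 mm above the underside of the disc; z is up.
- tray: Shallow steel tray fixed to the bench, 90 mm (its x) by 290 mm (its y, the long way), with a flat floor 5 mm above the bench and a low lip 9 mm above the bench round its edge. Origin: centre of its underside, on the bench. Its long side runs left to right as seen from the robot, turned by up to 12 degrees.
- pad_a: Black round rubber pad of diameter 68 mm, 3 mm thick, fixed on the floor of the tray at its +y end (left as seen from the robot), its centre 100 mm from the tray's centre. Origin: centre of its underside, 5 mm above the bench; its top is 8 mm above the bench.
- pad_b: Identical black round rubber pad, fixed at the tray's -y end (right as seen from the robot), its centre 100 mm from the tray's centre. Origin: centre of its underside, 5 mm above the bench; its top is 8 mm above the bench.
- rack: White wire test-tube rack holding capped tubes, 160 mm (its x) by 90 mm (its y), 112 mm tall with the tubes, fixed beyond one end of the tray, left or right of it. Origin: centre of its underside. Leave alone.
- scale: White laboratory weighing scale with a round steel pan, 160 mm (its x) by 140 mm (its y), 59 mm tall, fixed beyond the other end of the tray from the rack. Origin: centre of its underside. Leave alone.
- wash_bottle: White plastic bottle with a blue cap, diameter 72 mm, 148 mm tall, standing loose to the right of the work; a bystander. Origin: centre of its underside.
Things that resemble listed ones, but are neither listed nor needed, are in the scene too. What is shaped like the pad_b but red or yellow is not meant.

How it is judged (in metres and radians):
At the end, for the whole second after the job is handed in: Tall jar on the pad nearest the rack, short jar on the pad nearest the scale, each within 12 mm of its centre; beaker on the tray floor within 14 mm of the tray centre; cover on the beaker rim, knob up, within 10 mm of its axis; all upright within 0.1 rad, released, at rest (((world y of rack above 0 m and horizontal distance between tall_jar_c and pad_a below 0.012 m and height (world z) of tall_jar_c between 0.047 and 0.059 m and horizontal distance between short_jar_c and pad_b below 0.012 m and height (world z) of short_jar_c between 0.028 and 0.04 m) or (world y of rack below 0 m and horizontal distance between tall_jar_c and pad_b below 0.012 m and height (world z) of tall_jar_c between 0.047 and 0.059 m and horizontal distance between short_jar_c and pad_a below 0.012 m and height (world z) of short_jar_c between 0.028 and 0.04 m)) and horizontal distance between beaker_c and tray below 0.014 m and height (world z) of beaker_c between 0.034 and 0.046 m and horizontal distance between cover_c and beaker_c below 0.01 m and z of cover_c in the frame of beaker_c between 0.05 and 0.062 m and angle between each of tall_jar_c, short_jar_c, beaker_c, cover_c's own z axis and vertical below 0.1 rad and linear speed of each of tall_jar, short_jar, beaker, cover below 0.02 m/s); the robot touches nothing.
It fails at once if the tall jar is tipped by more than about 45 degrees (angle between tall_jar_c's own z axis and vertical above 0.8 rad).
It fails at once if the short jar is tipped by more than about 45 degrees (angle between short_jar_c's own z axis and vertical above 0.8 rad).
It fails at once if the beaker is tipped by more than about 45 degrees (angle between beaker_c's own z axis and vertical above 0.8 rad).
It fails at once if the cover is tipped by more than about 45 degrees (angle between cover_c's own z axis and vertical above 0.8 rad).
It fails at once if the wash bottle is shifted by more than 25 mm (distance of wash_bottle from where it was at the start of the episode above 0.025 m).
It also fails if it takes over 115 s, if anything falls off the work surface, if the arm or the gripper's body presses on something with over 40 N, if the wrist force passes 120 N, or if a joint passes its speed limit or range.

## Working session

There is one attempt and no reset: what is moved stays moved. The work goes in short steps, Python scripts to look and compute and a tool call to move; the robot and the scene stay as the last step left them, time stands still between calls to the robot, and variables do not carry over. Pictures are saved under pics/ and viewed, and the job is handed in when it is done.

Besides the shell and the picture viewer there is one more tool, called in YAML: its name, and indented under it one key for each argument. play_rows: Moves the arm, as the interface text tells. Its arguments: {"type":"object","properties":{"commands":{"type":"array"},"squeeze":{"type":"number"}},"required":["commands"]}

```bash
ls; mkdir -p pics; cat > h.py <<'E'
import numpy as np, cv2
from rig import env, optics, order, finder
def snap(n,f):
    im=optics.get_image(n); cv2.imwrite('pics/'+f,im['color']); return im
def world(im,u,v,z=None):
    f=210/np.tan(np.radians(im['fov_y'])/2); d=im['range_z'][int(round(v)),int(round(u))] if z is None else z
    p=np.array([(u-im['cx'])/f*d,(v-im['cy'])/f*d,d,1]); return (im['cam_to_world']@p)[:3]
def cloud(im):
    f=210/np.tan(np.radians(im['fov_y'])/2); d=im['range_z']; v,u=np.mgrid[0:420,0:560]
    P=np.stack([(u-im['cx'])/f*d,(v-im['cy'])/f*d,d,np.ones_like(d)],-1)@im['cam_to_world'].T
    P=P[...,:3]; P[d<=0]=np.nan; return P
E
python3 - <<'E'
from h import *
s=env.observe(); print(s)
a=snap('top','t1.png'); b=snap('side','s1.png'); np.savez('t1.npz',**a);np.savez('s1.npz',**b)
print(a['fov_y'],a['cam_to_world'],b['cam_to_world'])
for c in ['top','side']:
  for t in ['tall_jar_c','short_jar_c','beaker_c','cover_c','tray','pad_a','rack','scale','wash_bottle']:
    print(c,t,[(np.round(r['point'],3).tolist(),round(r['conf'],2)) for r in finder.boxes_of(c,t)])
E
```

```text
pics
{'time_s': 0.0, 'q': array([ 5.40112377e+01,  2.18411461e+01,  7.43832045e+01,  2.23942746e-03,
        8.38571611e+01, -1.23349942e+01]), 'qvel': array([ 0.0016496 ,  0.04995474,  0.01939391,  0.00073243, -0.05387063,
        0.04608772]), 'joint_efforts': array([ 4.68146809e-04, -4.48471212e+01, -2.31277925e+01, -1.46359844e-04,
        4.80396469e-03,  1.17070419e-05]), 'position': array([0.22049704, 0.50358637, 0.24471942]), 'tool_rot': array([[-9.15984789e-01,  4.01212056e-01, -8.67428382e-04],
       [ 4.01212848e-01,  9.15984158e-01, -1.12827324e-03],
       [ 3.41873830e-04, -1.38150454e-03, -9.99998987e-01]]), 'ft_force': array([ 0.53399657, -0.15046988, -0.3145224 ]), 'wrist_torque': array([0.01282621, 0.02598468, 0.01155013]), 'grip_width': 0.08553411334591854}
47.025391150179786 [[ 0.01982943 -0.99624294  0.08430186  0.49287577]
 [-0.99974084 -0.02070066 -0.00947312 -0.04871095]
 [ 0.01118263 -0.08409217 -0.99639523  1.55586181]
 [ 0.          0.          0.          1.        ]] [[ 8.69374826e-01 -2.73050446e-01  4.11862678e-01  1.62864765e-01]
 [-4.94153129e-01 -4.
[... 730 characters left out ...]
-0.03, 0.009], 0.32)]
top wash_bottle [([0.427, -0.461, 0.112], 0.75), ([0.67, 0.369, 0.067], 0.46)]
side tall_jar_c [([0.435, 0.085, 0.062], 0.79)]
side short_jar_c [([0.448, -0.096, 0.04], 0.84)]
side beaker_c [([0.432, -0.261, 0.039], 0.56), ([0.414, -0.491, 0.098], 0.27), ([0.678, -0.373, 0.043], 0.15)]
side cover_c [([0.439, 0.225, 0.004], 0.51)]
side tray [([0.632, -0.039, 0.006], 0.79)]
side pad_a [([0.625, 0.067, 0.008], 0.78), ([0.753, -0.153, 0.004], 0.68), ([0.644, -0.131, 0.005], 0.59), ([0.761, -0.031, 0.0], 0.55), ([0.832, 0.068, 0.002], 0.51)]
side rack [([0.667, 0.354, 0.066], 0.64)]
side scale [([0.679, -0.368, 0.044], 0.76)]
side wash_bottle [([0.413, -0.494, 0.097], 0.88)]
```

View pics/t1.png

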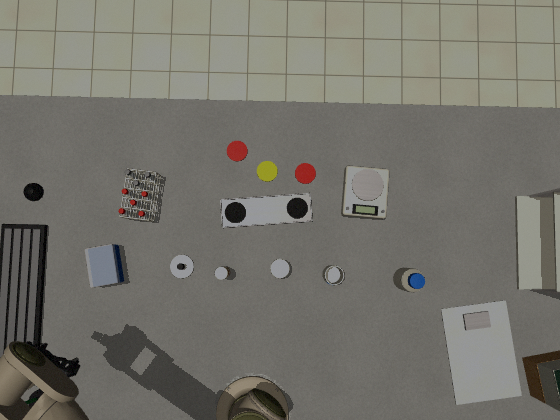

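View pics/s1.png

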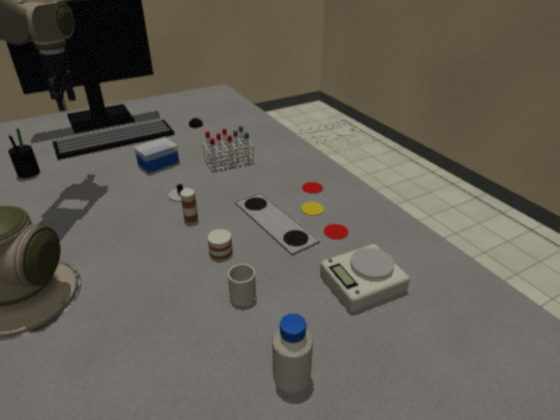

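The top view shows the rack on the left at (142,195), so the tall jar goes on the left pad (235,212). The scale is on the right at (366,192), so the short jar goes on the right pad (297,208). The cover is at (181,266), the tall jar at (222,272), the short jar at (280,268) and the beaker at (333,275). I'll refine these with the depth data.

```bash
cat > meas.py <<'E'
from h import *
def disc(P,c,r,z0,z1):
    m=(np.hypot(P[...,0]-c[0],P[...,1]-c[1])<r)&(P[...,2]>z0)&(P[...,2]<z1)
    Q=P[m]
    if len(Q)<5: return None,len(Q)
    (x,y),R=cv2.minEnclosingCircle(Q[:,:2].astype(np.float32)); 
    return np.round([*Q.mean(0),x,y,R],4),len(Q)
def pads(im,P):
    g=im['color'].max(2); out=[]
    for c in [(.628,.068),(.646,-.13)]:
        m=(np.hypot(P[...,0]-c[0],P[...,1]-c[1])<.045)&(g<50)&(P[...,2]<.02)
        Q=P[m]; out.append((np.round(Q.mean(0),4),len(Q)))
    return out
E
python3 - <<'E'
from meas import *
for n in ['t1','s1']:
    a=dict(np.load(n+'.npz')); P=cloud(a); print(n)
    print('tall',disc(P,(.436,.098),.035,.08,.105)); print('short',disc(P,(.453,-.076),.045,.045,.065))
    print('beaker',disc(P,(.438,-.245),.045,.062,.08)); print('cover knob',disc(P,(.446,.23),.05,.025,.05)); print('cover disc',disc(P,(.446,.23),.05,.003,.05))
    print('bench',np.nanmedian(P[...,2][(abs(P[...,0]-.55)<.03)&(abs(P[...,1])<.2)]))
    print(pads(a,P)); print('bottle',disc(P,(.427,-.461),.05,.06,.17))
E
```

```text
t1
tall (array([0.4372, 0.1015, 0.09  , 0.4364, 0.102 , 0.0204]), 138)
short (array([ 0.4533, -0.076 ,  0.0524,  0.4535, -0.0757,  0.0298]), 284)
beaker (array([ 0.4366, -0.2422,  0.0699,  0.437 , -0.2423,  0.0298]), 65)
cover knob (array([0.4528, 0.2358, 0.0354, 0.4532, 0.2354, 0.0098]), 32)
cover disc (array([0.4501, 0.2332, 0.0089, 0.446 , 0.2301, 0.0499]), 455)
bench 0.00012252073009921816
[(array([0.6288, 0.0702, 0.0081]), 334), (array([ 0.6474, -0.1285,  0.0079]), 332)]
bottle (array([ 0.4291, -0.4633,  0.1208,  0.4275, -0.4739,  0.0368]), 525)
s1
tall (array([0.4344, 0.0958, 0.0871, 0.4369, 0.0964, 0.0225]), 122)
short (array([ 0.4511, -0.0809,  0.0503,  0.4496, -0.077 ,  0.0329]), 304)
beaker (array([ 0.4345, -0.2449,  0.0665,  0.4351, -0.2436,  0.0317]), 182)
cover knob (array([0.4506, 0.2308, 0.0321, 0.453 , 0.2326, 0.0123]), 34)
cover disc (array([0.4397, 0.233 , 0.0129, 0.4495, 0.233 , 0.0386]), 147)
bench -0.0014094357667514545
[(array([0.6265, 0.0676, 0.0069]), 194), (array([ 0.6453, -0.1313,  0.0066]), 280)]
bottle (array([ 0.417 , -0.4892,  0.1128,  0.4255, -0.477 ,  0.0358]), 1845)
```

play_rows:
  commands:
    - {"grip":-1,"rz":0.1776}
    - {"rz":0.1776}
    - {"rz":0.1776}
    - {"rz":0.1776}
    - {"rz":0.1776}
    - {"rz":0.1776}
    - {"x":0}

```text
invalid input at $.commands[0]: expected keys grip, x, y, z, rx, ry, rz
```

```bash
cat > go.py <<'E'
import sys
from h import *
s=env.observe(); R=s['tool_rot']; p=s['position']
print('pose',np.round(p,4),'yangle',round(np.degrees(np.arctan2(R[1,1],R[0,1])),2),'tilt',np.round(R[:,2],4),'F',np.round(s['ft_force'],1),'w',round(s['grip_width'],4),'t',s['time_s'],'q',np.round(s['q'],1))
for a in sys.argv[1:]:
    t=np.array(eval(a)); d=R.T@(t-p); print(a,'tool shift',np.round(d,4),'rows>=',np.abs(d).max()/.0625); p=t
E
python3 go.py "[.436,.0995,.2]" "[.436,.0995,.055]"
```

```text
pose [0.2206 0.5038 0.2453] yangle 66.35 tilt [ 0.  0. -1.] F [-0.3 -0.6  0.1] w 0.0849 t 1.0 q [ 54.   21.8  74.3   0.   83.9 -12.3]
[.436,.0995,.2] tool shift [-0.3595 -0.2839  0.0453] rows>= 5.751723186324853
[.436,.0995,.055] tool shift [-0.    -0.     0.145] rows>= 2.3199999972211147
```

All seven keys are required in each row.

play_rows:
  commands:
    - {"grip":-1,"x":0,"y":0,"z":0,"rx":0,"ry":0,"rz":0.1776}
    - {"grip":-1,"x":0,"y":0,"z":0,"rx":0,"ry":0,"rz":0.1776}
    - {"grip":-1,"x":0,"y":0,"z":0,"rx":0,"ry":0,"rz":0.1776}
    - {"grip":-1,"x":0,"y":0,"z":0,"rx":0,"ry":0,"rz":0.1776}
    - {"grip":-1,"x":0,"y":0,"z":0,"rx":0,"ry":0,"rz":0.1776}
    - {"grip":-1,"x":0,"y":0,"z":0,"rx":0,"ry":0,"rz":0.1776}
    - {"grip":-1,"x":0,"y":0,"z":0,"rx":0,"ry":0,"rz":0}
    - {"grip":-1,"x":0,"y":0,"z":0,"rx":0,"ry":0,"rz":0}

```text
time_s: 2.0
position: [0.2206, 0.5038, 0.2453]
tool_rot: [[-0.096, 0.995, -0.0], [0.995, 0.096, -0.0], [-0.0, -0.0, -1.0]]
ft_force: [0.2, 0.6, 0.7]
grip_width: 0.0854
```

```bash
python3 go.py "[.436,.0995,.2]" "[.436,.0995,.055]"
```

```text
pose [0.2206 0.5038 0.2453] yangle 5.49 tilt [-0.e+00 -1.e-04 -1.e+00] F [0.2 0.6 0.7] w 0.0854 t 2.0 q [54.  21.8 74.3  0.  83.9 48.5]
[.436,.0995,.2] tool shift [-0.423   0.1757  0.0453] rows>= 6.768492466082851
[.436,.0995,.055] tool shift [0.    0.    0.145] rows>= 2.3199999938127185
```

play_rows:
  commands:
    - {"grip":-1,"x":-0.0423,"y":0.0176,"z":0.0045,"rx":0,"ry":0,"rz":0}
    - {"grip":-1,"x":-0.0423,"y":0.0176,"z":0.0045,"rx":0,"ry":0,"rz":0}
    - {"grip":-1,"x":-0.0423,"y":0.0176,"z":0.0045,"rx":0,"ry":0,"rz":0}
    - {"grip":-1,"x":-0.0423,"y":0.0176,"z":0.0045,"rx":0,"ry":0,"rz":0}
    - {"grip":-1,"x":-0.0423,"y":0.0176,"z":0.0045,"rx":0,"ry":0,"rz":0}
    - {"grip":-1,"x":-0.0423,"y":0.0176,"z":0.0045,"rx":0,"ry":0,"rz":0}
    - {"grip":-1,"x":-0.0423,"y":0.0176,"z":0.0045,"rx":0,"ry":0,"rz":0}
    - {"grip":-1,"x":-0.0423,"y":0.0176,"z":0.0045,"rx":0,"ry":0,"rz":0}
    - {"grip":-1,"x":-0.0423,"y":0.0176,"z":0.0045,"rx":0,"ry":0,"rz":0}
    - {"grip":-1,"x":-0.0423,"y":0.0176,"z":0.0045,"rx":0,"ry":0,"rz":0}
    - {"grip":-1,"x":0,"y":0,"z":0,"rx":0,"ry":0,"rz":0}
    - {"grip":-1,"x":0,"y":0,"z":0,"rx":0,"ry":0,"rz":0}

```text
time_s: 3.5
position: [0.4347, 0.0991, 0.2004]
tool_rot: [[-0.093, 0.996, -0.0], [0.996, 0.093, 0.0], [0.0, -0.0, -1.0]]
ft_force: [0.0, -0.0, 0.1]
grip_width: 0.085
```

```bash
python3 go.py "[.436,.0995,.055]"; python3 - <<'E'
from meas import *
a=snap('wrist','w1.png'); P=cloud(a); print(a['cam_to_world'][:3,3])
print('tall',disc(P,(.436,.098),.035,.08,.105))
E
```

```text
pose [0.4347 0.0991 0.2004] yangle 5.36 tilt [-3.e-04  2.e-04 -1.e+00] F [ 0.  -0.   0.1] w 0.085 t 3.5 q [-2.4 13.9 94.3  0.  71.8 -7.8]
[.436,.0995,.055] tool shift [0.0002 0.0014 0.1454] rows>= 2.3256771654288544
[0.42773958 0.17079934 0.32799703]
tall (array([0.4348, 0.1017, 0.0887, 0.4349, 0.1003, 0.0199]), 1930)
```

View pics/w1.png

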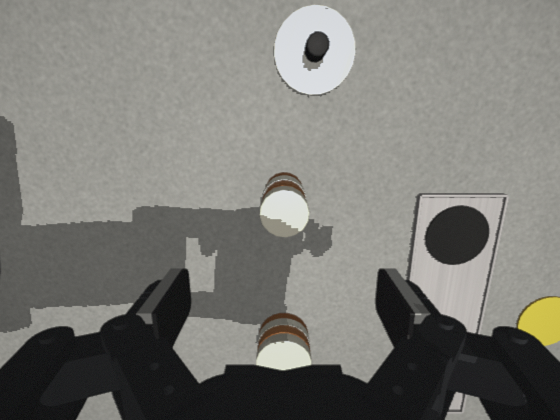

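The wrist image shows the tall jar at (284,213), which measures (0.435,0.100). That agrees with the top and side views, so I'll descend and grip.

play_rows:
  commands:
    - {"grip":-1,"x":0.001,"y":0.001,"z":0.04,"rx":0,"ry":0,"rz":0}
    - {"grip":-1,"x":0,"y":0,"z":0.04,"rx":0,"ry":0,"rz":0}
    - {"grip":-1,"x":0,"y":0,"z":0.035,"rx":0,"ry":0,"rz":0}
    - {"grip":-1,"x":0,"y":0,"z":0.03,"rx":0,"ry":0,"rz":0}
    - {"grip":-1,"x":0,"y":0,"z":0,"rx":0,"ry":0,"rz":0}
    - {"grip":0.2,"x":0,"y":0,"z":0,"rx":0,"ry":0,"rz":0}
    - {"grip":0.5,"x":0,"y":0,"z":0,"rx":0,"ry":0,"rz":0}
    - {"grip":1,"x":0,"y":0,"z":0,"rx":0,"ry":0,"rz":0}
    - {"grip":1,"x":0,"y":0,"z":0,"rx":0,"ry":0,"rz":0}
    - {"grip":1,"x":0,"y":0,"z":0,"rx":0,"ry":0,"rz":0}
    - {"grip":1,"x":0,"y":0,"z":0,"rx":0,"ry":0,"rz":0}
  squeeze: 35

```text
time_s: 4.92
position: [0.4362, 0.1, 0.0563]
tool_rot: [[-0.092, 0.996, 0.002], [0.996, 0.092, 0.0], [-0.0, 0.002, -1.0]]
ft_force: [-1.4, 0.3, 7.2]
grip_width: 0.0394
```

```bash
python3 go.py "[.4357,.1003,.165]" "[.6277,.0692,.165]" "[.6277,.0692,.064]"
```

```text
pose [0.4362 0.1    0.0563] yangle 5.29 tilt [ 1.8e-03  1.0e-04 -1.0e+00] F [-1.4  0.3  7.2] w 0.0394 t 4.925 q [ -2.3  26.5 105.5   0.   47.9  -7.6]
[.4357,.1003,.165] tool shift [ 0.0003 -0.0003 -0.1087] rows>= 1.7388875148684104
[.6277,.0692,.165] tool shift [-0.0487  0.1883  0.0003] rows>= 3.0129886303555153
[.6277,.0692,.064] tool shift [ 0.     -0.0002  0.101 ] rows>= 1.6159973614007128
```

play_rows:
  commands:
    - {"grip":1,"x":0,"y":0,"z":-0.01,"rx":0,"ry":0,"rz":0}
    - {"grip":1,"x":0,"y":0,"z":-0.03,"rx":0,"ry":0,"rz":0}
    - {"grip":1,"x":0,"y":0,"z":-0.04,"rx":0,"ry":0,"rz":0}
    - {"grip":1,"x":0,"y":0,"z":-0.02,"rx":0,"ry":0,"rz":0}
    - {"grip":1,"x":-0.005,"y":0.018,"z":0,"rx":0,"ry":0,"rz":0}
    - {"grip":1,"x":-0.01,"y":0.038,"z":0,"rx":0,"ry":0,"rz":0}
    - {"grip":1,"x":-0.01,"y":0.038,"z":0,"rx":0,"ry":0,"rz":0}
    - {"grip":1,"x":-0.01,"y":0.038,"z":0,"rx":0,"ry":0,"rz":0}
    - {"grip":1,"x":-0.01,"y":0.038,"z":0,"rx":0,"ry":0,"rz":0}
    - {"grip":1,"x":-0.0035,"y":0.018,"z":0,"rx":0,"ry":0,"rz":0}
    - {"grip":1,"x":0,"y":0,"z":0,"rx":0,"ry":0,"rz":0}
    - {"grip":1,"x":0,"y":0,"z":0,"rx":0,"ry":0,"rz":0}

```text
time_s: 6.42
position: [0.6266, 0.0692, 0.1555]
tool_rot: [[-0.092, 0.996, -0.001], [0.996, 0.092, 0.0], [0.0, -0.001, -1.0]]
ft_force: [0.0, -0.3, -2.0]
grip_width: 0.0394
```

```bash
python3 go.py "[.6277,.0692,.065]"; python3 - <<'E'
from meas import *
a=snap('wrist','w2.png'); P=cloud(a)
g=a['color'].max(2)
b=snap('side','s2.png')
E
```

```text
pose [0.6266 0.0692 0.1555] yangle 5.3 tilt [-1.e-03  1.e-04 -1.e+00] F [ 0.  -0.3 -2. ] w 0.0394 t 6.425 q [-4.4 33.9 68.7 -0.  77.5 -9.7]
[.6277,.0692,.065] tool shift [-0.0001  0.0012  0.0905] rows>= 1.4480563843068803
```

View pics/s2.png

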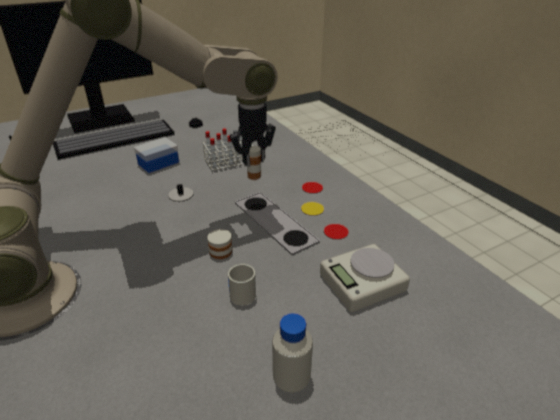

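View pics/w2.png

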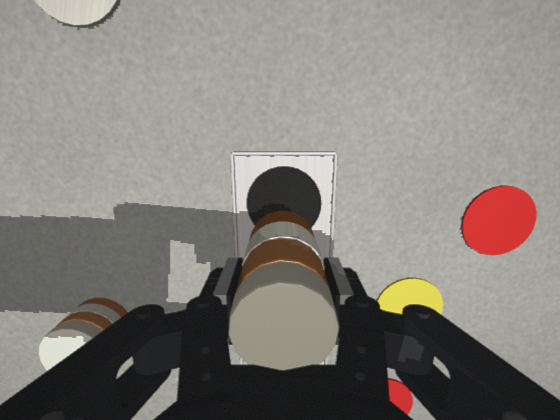

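The tall jar is held upright above the left pad, and in the wrist view the jar and pad are both centred on column 284. I'll lower it and release.

play_rows:
  commands:
    - {"grip":1,"x":0,"y":0.001,"z":0.03,"rx":0,"ry":0,"rz":0}
    - {"grip":1,"x":0,"y":0,"z":0.03,"rx":0,"ry":0,"rz":0}
    - {"grip":1,"x":0,"y":0,"z":0.02,"rx":0,"ry":0,"rz":0}
    - {"grip":1,"x":0,"y":0,"z":0.008,"rx":0,"ry":0,"rz":0}
    - {"grip":1,"x":0,"y":0,"z":0.003,"rx":0,"ry":0,"rz":0}
    - {"grip":1,"x":0,"y":0,"z":0,"rx":0,"ry":0,"rz":0}
    - {"grip":1,"x":0,"y":0,"z":0,"rx":0,"ry":0,"rz":0}

```text
time_s: 7.4
position: [0.6288, 0.069, 0.0651]
tool_rot: [[-0.092, 0.996, 0.001], [0.996, 0.092, -0.0], [-0.0, 0.001, -1.0]]
ft_force: [0.5, 0.2, -1.5]
grip_width: 0.0396
```

```bash
python3 go.py
```

```text
pose [0.6288 0.069  0.0651] yangle 5.29 tilt [ 1.3e-03 -1.0e-04 -1.0e+00] F [ 0.5  0.2 -1.5] w 0.0396 t 7.4 q [-4.4 39.5 74.3 -0.  66.1 -9.7]
```

play_rows:
  commands:
    - {"grip":1,"x":0,"y":-0.0005,"z":0.001,"rx":0,"ry":0,"rz":0}
    - {"grip":1,"x":0,"y":0,"z":0,"rx":0,"ry":0,"rz":0}
    - {"grip":-0.2,"x":0,"y":0,"z":0,"rx":0,"ry":0,"rz":0}
    - {"grip":-0.8,"x":0,"y":0,"z":0,"rx":0,"ry":0,"rz":0}
    - {"grip":-1,"x":0,"y":0,"z":0,"rx":0,"ry":0,"rz":0}
    - {"grip":-1,"x":0,"y":0,"z":0,"rx":0,"ry":0,"rz":0}
    - {"grip":-1,"x":0,"y":0,"z":-0.03,"rx":0,"ry":0,"rz":0}
    - {"grip":-1,"x":0,"y":0,"z":-0.05,"rx":0,"ry":0,"rz":0}
    - {"grip":-1,"x":0,"y":0,"z":-0.05,"rx":0,"ry":0,"rz":0}
    - {"grip":-1,"x":0,"y":0,"z":0,"rx":0,"ry":0,"rz":0}

```text
time_s: 8.65
position: [0.6294, 0.069, 0.1976]
tool_rot: [[-0.092, 0.996, 0.008], [0.996, 0.092, -0.001], [-0.001, 0.008, -1.0]]
ft_force: [0.4, -0.7, -0.7]
grip_width: 0.085
```

```bash
python3 go.py "[.4522,-.0763,.195]" "[.4522,-.0763,.028]"; python3 - <<'E'
from meas import *
a=snap('wrist','w3.png'); P=cloud(a)
print('tall',disc(P,(.628,.07),.035,.085,.115))
E
```

```text
pose [0.6294 0.069  0.1976] yangle 5.3 tilt [ 8.3e-03 -7.0e-04 -1.0e+00] F [ 0.4 -0.7 -0.7] w 0.085 t 8.65 q [-4.4 32.  65.  -0.  82.6 -9.7]
[.4522,-.0763,.195] tool shift [-0.1283 -0.1898  0.0012] rows>= 3.037499008027773
[.4522,-.0763,.028] tool shift [ 0.0002 -0.0014  0.167 ] rows>= 2.6719078746649734
tall (array([0.6271, 0.071 , 0.0965, 0.6273, 0.0692, 0.0201]), 2119)
```

View pics/w3.png

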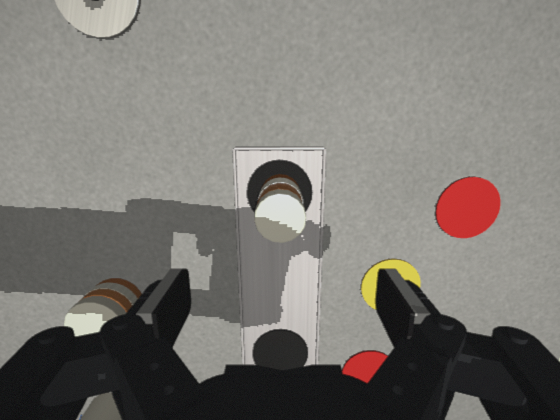

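The tall jar stands on the left pad at about (280,215) in the image, measuring (0.627,0.069), within 1–2 mm of the pad centre. Next is the short jar.

play_rows:
  commands:
    - {"grip":-1,"x":-0.0183,"y":-0.0271,"z":0,"rx":0,"ry":0,"rz":0}
    - {"grip":-1,"x":-0.0183,"y":-0.0271,"z":0,"rx":0,"ry":0,"rz":0}
    - {"grip":-1,"x":-0.0183,"y":-0.0271,"z":0,"rx":0,"ry":0,"rz":0}
    - {"grip":-1,"x":-0.0183,"y":-0.0271,"z":0,"rx":0,"ry":0,"rz":0}
    - {"grip":-1,"x":-0.0183,"y":-0.0271,"z":0,"rx":0,"ry":0,"rz":0}
    - {"grip":-1,"x":-0.0183,"y":-0.0271,"z":0,"rx":0,"ry":0,"rz":0}
    - {"grip":-1,"x":-0.0183,"y":-0.0271,"z":0,"rx":0,"ry":0,"rz":0}
    - {"grip":-1,"x":0,"y":0,"z":0.02,"rx":0,"ry":0,"rz":0}
    - {"grip":-1,"x":0,"y":0,"z":0.02,"rx":0,"ry":0,"rz":0}
    - {"grip":-1,"x":0,"y":0,"z":0,"rx":0,"ry":0,"rz":0}
    - {"grip":-1,"x":0,"y":0,"z":0,"rx":0,"ry":0,"rz":0}

```text
time_s: 10.07
position: [0.451, -0.076, 0.1534]
tool_rot: [[-0.092, 0.996, -0.0], [0.996, 0.092, 0.0], [0.0, -0.0, -1.0]]
ft_force: [0.3, -0.1, 0.2]
grip_width: 0.0853
```

```bash
python3 - <<'E'
from meas import *
a=snap('wrist','w4.png'); P=cloud(a)
print('short',disc(P,(.453,-.076),.045,.045,.065))
E
python3 go.py "[.4522,-.0763,.028]"
```

```text
short (array([ 0.451 , -0.0759,  0.0509,  0.4512, -0.0774,  0.03  ]), 4536)
pose [ 0.4511 -0.076   0.1537] yangle 5.3 tilt [ 4.e-04 -2.e-04 -1.e+00] F [0.2 0.5 0.3] w 0.0856 t 10.125 q [-24.5  18.3  97.    0.   64.7 -29.8]
[.4522,-.0763,.028] tool shift [-0.0003  0.001   0.1257] rows>= 2.0104985179275525
```

play_rows:
  commands:
    - {"grip":-1,"x":-0.0005,"y":0.0005,"z":0.04,"rx":0,"ry":0,"rz":0}
    - {"grip":-1,"x":0,"y":0,"z":0.035,"rx":0,"ry":0,"rz":0}
    - {"grip":-1,"x":0,"y":0,"z":0.03,"rx":0,"ry":0,"rz":0}
    - {"grip":-1,"x":0,"y":0,"z":0.02,"rx":0,"ry":0,"rz":0}
    - {"grip":-1,"x":0,"y":0,"z":0,"rx":0,"ry":0,"rz":0}
    - {"grip":-0.5,"x":0,"y":0,"z":0,"rx":0,"ry":0,"rz":0}
    - {"grip":0,"x":0,"y":0,"z":0,"rx":0,"ry":0,"rz":0}
    - {"grip":0.5,"x":0,"y":0,"z":0,"rx":0,"ry":0,"rz":0}
    - {"grip":1,"x":0,"y":0,"z":0,"rx":0,"ry":0,"rz":0}
    - {"grip":1,"x":0,"y":0,"z":0,"rx":0,"ry":0,"rz":0}
    - {"grip":1,"x":0,"y":0,"z":0,"rx":0,"ry":0,"rz":0}
  squeeze: 35

```text
time_s: 11.5
position: [0.452, -0.0767, 0.0295]
tool_rot: [[-0.092, 0.996, 0.002], [0.996, 0.092, -0.001], [-0.001, 0.002, -1.0]]
ft_force: [-1.1, 1.2, 7.2]
grip_width: 0.0591
```

```bash
python3 go.py "[.4517,-.0765,.11]" "[.6464,-.1297,.11]" "[.6464,-.1297,.0375]"
```

```text
pose [ 0.452  -0.0767  0.0295] yangle 5.3 tilt [ 0.0021 -0.001  -1.    ] F [-1.1  1.2  7.2] w 0.0591 t 11.5 q [-24.5  30.1 105.2  -0.   44.5 -29.8]
[.4517,-.0765,.11] tool shift [ 0.0001 -0.0001 -0.0805] rows>= 1.2872384666724712
[.6464,-.1297,.11] tool shift [-0.071   0.189   0.0005] rows>= 3.0232193076175196
[.6464,-.1297,.0375] tool shift [ 0.0001 -0.0001  0.0725] rows>= 1.1599969080774721
```

play_rows:
  commands:
    - {"grip":1,"x":0,"y":0,"z":-0.01,"rx":0,"ry":0,"rz":0}
    - {"grip":1,"x":0,"y":0,"z":-0.03,"rx":0,"ry":0,"rz":0}
    - {"grip":1,"x":0,"y":0,"z":-0.04,"rx":0,"ry":0,"rz":0}
    - {"grip":1,"x":-0.006,"y":0.015,"z":0,"rx":0,"ry":0,"rz":0}
    - {"grip":1,"x":-0.0145,"y":0.039,"z":0,"rx":0,"ry":0,"rz":0}
    - {"grip":1,"x":-0.0145,"y":0.039,"z":0,"rx":0,"ry":0,"rz":0}
    - {"grip":1,"x":-0.0145,"y":0.039,"z":0,"rx":0,"ry":0,"rz":0}
    - {"grip":1,"x":-0.0145,"y":0.039,"z":0,"rx":0,"ry":0,"rz":0}
    - {"grip":1,"x":-0.007,"y":0.018,"z":0,"rx":0,"ry":0,"rz":0}
    - {"grip":1,"x":0,"y":0,"z":0,"rx":0,"ry":0,"rz":0}
    - {"grip":1,"x":0,"y":0,"z":0,"rx":0,"ry":0,"rz":0}

```text
time_s: 12.88
position: [0.6454, -0.1294, 0.1087]
tool_rot: [[-0.092, 0.996, -0.001], [0.996, 0.092, 0.0], [0.0, -0.001, -1.0]]
ft_force: [0.0, 0.8, -0.9]
grip_width: 0.059
```

```bash
python3 go.py "[.6464,-.1297,.0375]"
```

```text
pose [ 0.6454 -0.1294  0.1087] yangle 5.3 tilt [-6.e-04  2.e-04 -1.e+00] F [ 0.   0.8 -0.9] w 0.059 t 12.875 q [-21.6  39.1  66.8  -0.   74.2 -26.9]
[.6464,-.1297,.0375] tool shift [-0.0004  0.001   0.0712] rows>= 1.1388169448085674
```

play_rows:
  commands:
    - {"grip":1,"x":0,"y":0.0005,"z":0.03,"rx":0,"ry":0,"rz":0}
    - {"grip":1,"x":0,"y":0,"z":0.025,"rx":0,"ry":0,"rz":0}
    - {"grip":1,"x":0,"y":0,"z":0.012,"rx":0,"ry":0,"rz":0}
    - {"grip":1,"x":0,"y":0,"z":0.005,"rx":0,"ry":0,"rz":0}
    - {"grip":1,"x":0,"y":0,"z":0,"rx":0,"ry":0,"rz":0}
    - {"grip":1,"x":0,"y":0,"z":0,"rx":0,"ry":0,"rz":0}

```text
time_s: 13.62
position: [0.647, -0.1297, 0.0376]
tool_rot: [[-0.092, 0.996, 0.001], [0.996, 0.092, -0.001], [-0.001, 0.001, -1.0]]
ft_force: [-2.8, 1.0, 4.6]
grip_width: 0.0591
```

```bash
python3 go.py "[.6464,-.1297,.0375]"
```

```text
pose [ 0.647  -0.1297  0.0376] yangle 5.3 tilt [ 1.5e-03 -6.0e-04 -1.0e+00] F [-2.8  1.   4.6] w 0.0591 t 13.625 q [-21.6  43.7  70.5   0.   65.8 -26.9]
[.6464,-.1297,.0375] tool shift [ 0.0001 -0.0006  0.0001] rows>= 0.008947117878624546
```

The force reading shows light contact, so I'll release and move on to the beaker.

play_rows:
  commands:
    - {"grip":-0.5,"x":0,"y":0,"z":0,"rx":0,"ry":0,"rz":0}
    - {"grip":-1,"x":0,"y":0,"z":0,"rx":0,"ry":0,"rz":0}
    - {"grip":-1,"x":0,"y":0,"z":0,"rx":0,"ry":0,"rz":0}
    - {"grip":-1,"x":0,"y":0,"z":0,"rx":0,"ry":0,"rz":0}
    - {"grip":-1,"x":0,"y":0,"z":-0.025,"rx":0,"ry":0,"rz":0}
    - {"grip":-1,"x":0,"y":0,"z":-0.05,"rx":0,"ry":0,"rz":0}
    - {"grip":-1,"x":0,"y":0,"z":-0.05,"rx":0,"ry":0,"rz":0}
    - {"grip":-1,"x":0,"y":0,"z":0,"rx":0,"ry":0,"rz":0}
    - {"grip":-1,"x":0,"y":0,"z":0,"rx":0,"ry":0,"rz":0}

```text
time_s: 14.75
position: [0.6463, -0.1296, 0.1605]
tool_rot: [[-0.092, 0.996, -0.001], [0.996, 0.092, 0.0], [0.001, -0.001, -1.0]]
ft_force: [-1.0, 0.5, 0.3]
grip_width: 0.0852
```

```bash
python3 go.py "[.436,-.243,.16]" "[.436,-.243,.045]"; python3 - <<'E'
from meas import *
a=snap('wrist','w5.png'); P=cloud(a)
print('short',disc(P,(.646,-.13),.045,.053,.075))
E
```

```text
pose [ 0.6463 -0.1296  0.1605] yangle 5.29 tilt [-1.2e-03  4.0e-04 -1.0e+00] F [-1.   0.5  0.3] w 0.0852 t 14.75 q [-21.6  36.5  62.8  -0.   80.8 -26.9]
[.436,-.243,.16] tool shift [-0.0935 -0.2199  0.0007] rows>= 3.5181374883251695
[.436,-.243,.045] tool shift [-1.00e-04  1.00e-04  1.15e-01] rows>= 1.8399985617694394
short (array([ 0.6463, -0.129 ,  0.0589,  0.6464, -0.1303,  0.0299]), 4564)
```

View pics/w5.png

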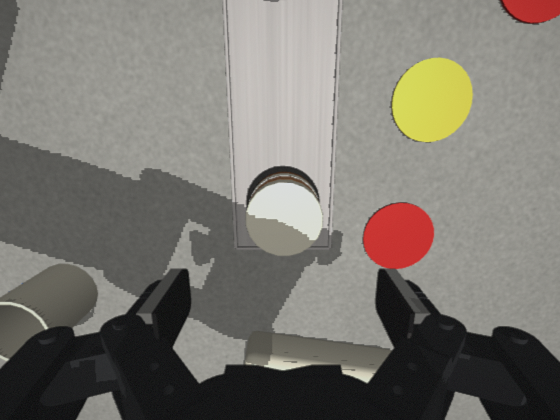

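The short jar is on the right pad at (284,217), measuring (0.646,-0.130). Now I'll move to the beaker.

play_rows:
  commands:
    - {"grip":-1,"x":-0.0117,"y":-0.0275,"z":0,"rx":0,"ry":0,"rz":0}
    - {"grip":-1,"x":-0.0117,"y":-0.0275,"z":0,"rx":0,"ry":0,"rz":0}
    - {"grip":-1,"x":-0.0117,"y":-0.0275,"z":0,"rx":0,"ry":0,"rz":0}
    - {"grip":-1,"x":-0.0117,"y":-0.0275,"z":0,"rx":0,"ry":0,"rz":0}
    - {"grip":-1,"x":-0.0117,"y":-0.0275,"z":0,"rx":0,"ry":0,"rz":0}
    - {"grip":-1,"x":-0.0117,"y":-0.0275,"z":0,"rx":0,"ry":0,"rz":0}
    - {"grip":-1,"x":-0.0117,"y":-0.0275,"z":0,"rx":0,"ry":0,"rz":0}
    - {"grip":-1,"x":-0.0117,"y":-0.0275,"z":0,"rx":0,"ry":0,"rz":0}
    - {"grip":-1,"x":0,"y":0,"z":0,"rx":0,"ry":0,"rz":0}
    - {"grip":-1,"x":0,"y":0,"z":0,"rx":0,"ry":0,"rz":0}

```text
time_s: 16.05
position: [0.4365, -0.2429, 0.1607]
tool_rot: [[-0.092, 0.996, -0.001], [0.996, 0.092, 0.001], [0.001, -0.001, -1.0]]
ft_force: [0.5, 0.2, -0.1]
grip_width: 0.0851
```

```bash
python3 - <<'E'
from meas import *
a=snap('wrist','w6.png'); P=cloud(a)
print('beaker',disc(P,(.436,-.243),.045,.064,.08))
E
python3 go.py "[.436,-.243,.045]"
```

```text
beaker (array([ 0.4345, -0.2449,  0.0683,  0.4345, -0.2445,  0.0302]), 1188)
pose [ 0.4367 -0.2428  0.1608] yangle 5.32 tilt [-5.e-04  7.e-04 -1.e+00] F [-0.3  0.3 -0.2] w 0.0851 t 16.1 q [-42.7  21.6  90.    0.   68.4 -48. ]
[.436,-.243,.045] tool shift [-0.0002 -0.0007  0.1158] rows>= 1.8533463118698834
```

play_rows:
  commands:
    - {"grip":-1,"x":-0.001,"y":-0.001,"z":0.04,"rx":0,"ry":0,"rz":0}
    - {"grip":-1,"x":0,"y":0,"z":0.035,"rx":0,"ry":0,"rz":0}
    - {"grip":-1,"x":0,"y":0,"z":0.025,"rx":0,"ry":0,"rz":0}
    - {"grip":-1,"x":0,"y":0,"z":0.015,"rx":0,"ry":0,"rz":0}
    - {"grip":-1,"x":0,"y":0,"z":0,"rx":0,"ry":0,"rz":0}
    - {"grip":-0.5,"x":0,"y":0,"z":0,"rx":0,"ry":0,"rz":0}
    - {"grip":0,"x":0,"y":0,"z":0,"rx":0,"ry":0,"rz":0}
    - {"grip":0.5,"x":0,"y":0,"z":0,"rx":0,"ry":0,"rz":0}
    - {"grip":1,"x":0,"y":0,"z":0,"rx":0,"ry":0,"rz":0}
    - {"grip":1,"x":0,"y":0,"z":0,"rx":0,"ry":0,"rz":0}
    - {"grip":1,"x":0,"y":0,"z":0,"rx":0,"ry":0,"rz":0}
  squeeze: 28

```text
time_s: 17.48
position: [0.4359, -0.2444, 0.0472]
tool_rot: [[-0.092, 0.996, 0.002], [0.996, 0.092, -0.001], [-0.001, 0.002, -1.0]]
ft_force: [0.4, 1.9, 5.7]
grip_width: 0.06
```

```bash
python3 go.py "[.4353,-.2437,.165]" "[.6374,-.0303,.165]" "[.6374,-.0303,.051]"
```

```text
pose [ 0.4359 -0.2444  0.0472] yangle 5.3 tilt [ 0.0017 -0.0011 -1.    ] F [0.4 1.9 5.7] w 0.06 t 17.475 q [-42.9  31.   97.8   0.   51.1 -48.2]
[.4353,-.2437,.165] tool shift [ 0.0007 -0.0003 -0.1178] rows>= 1.88412094216582
[.6374,-.0303,.165] tool shift [1.938e-01 2.209e-01 1.000e-04] rows>= 3.5350485202064448
[.6374,-.0303,.051] tool shift [ 1.00e-04 -2.00e-04  1.14e-01] rows>= 1.8239962480216991
```

play_rows:
  commands:
    - {"grip":1,"x":0,"y":0,"z":-0.015,"rx":0,"ry":0,"rz":0}
    - {"grip":1,"x":0,"y":0,"z":-0.045,"rx":0,"ry":0,"rz":0}
    - {"grip":1,"x":0,"y":0,"z":-0.055,"rx":0,"ry":0,"rz":0}
    - {"grip":1,"x":0.0138,"y":0.0159,"z":0,"rx":0,"ry":0,"rz":0}
    - {"grip":1,"x":0.03,"y":0.034,"z":0,"rx":0,"ry":0,"rz":0}
    - {"grip":1,"x":0.03,"y":0.034,"z":0,"rx":0,"ry":0,"rz":0}
    - {"grip":1,"x":0.03,"y":0.034,"z":0,"rx":0,"ry":0,"rz":0}
    - {"grip":1,"x":0.03,"y":0.034,"z":0,"rx":0,"ry":0,"rz":0}
    - {"grip":1,"x":0.03,"y":0.034,"z":0,"rx":0,"ry":0,"rz":0}
    - {"grip":1,"x":0.03,"y":0.034,"z":0,"rx":0,"ry":0,"rz":0}
    - {"grip":1,"x":0,"y":0,"z":0,"rx":0,"ry":0,"rz":0}
    - {"grip":1,"x":0,"y":0,"z":0,"rx":0,"ry":0,"rz":0}

```text
time_s: 18.98
position: [0.636, -0.0313, 0.1611]
tool_rot: [[-0.092, 0.996, -0.001], [0.996, 0.092, -0.0], [-0.0, -0.001, -1.0]]
ft_force: [-0.4, -0.2, -1.3]
grip_width: 0.0598
```

```bash
python3 go.py "[.6374,-.0303,.0525]";  python3 - <<'E'
from meas import *
snap('wrist','w7.png');snap('side','s7.png')
E
```

```text
pose [ 0.636  -0.0313  0.1611] yangle 5.3 tilt [-8.e-04 -1.e-04 -1.e+00] F [-0.4 -0.2 -1.3] w 0.0598 t 18.975 q [-13.4  34.2  67.   -0.   78.8 -18.7]
[.6374,-.0303,.0525] tool shift [0.0008 0.0016 0.1086] rows>= 1.738283065100692
```

View pics/s7.png

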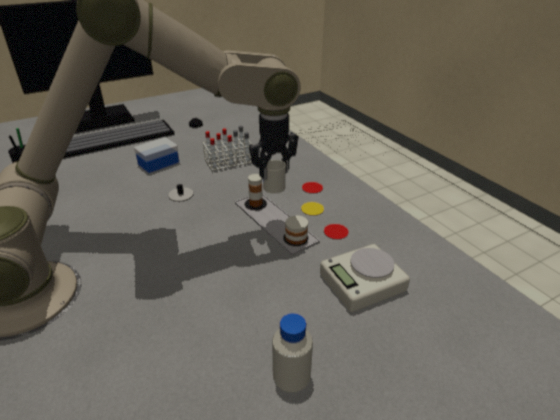

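Both jars stand on their pads, at (256,192) and (296,231). The beaker is upright above the tray centre at (275,178), so I'll lower it.

play_rows:
  commands:
    - {"grip":1,"x":0.001,"y":0.001,"z":0.04,"rx":0,"ry":0,"rz":0}
    - {"grip":1,"x":0,"y":0,"z":0.035,"rx":0,"ry":0,"rz":0}
    - {"grip":1,"x":0,"y":0,"z":0.02,"rx":0,"ry":0,"rz":0}
    - {"grip":1,"x":0,"y":0,"z":0.01,"rx":0,"ry":0,"rz":0}
    - {"grip":1,"x":0,"y":0,"z":0.0045,"rx":0,"ry":0,"rz":0}
    - {"grip":1,"x":0,"y":0,"z":0,"rx":0,"ry":0,"rz":0}
    - {"grip":1,"x":0,"y":0,"z":0,"rx":0,"ry":0,"rz":0}

```text
time_s: 19.95
position: [0.6376, -0.0301, 0.0525]
tool_rot: [[-0.092, 0.996, 0.001], [0.996, 0.092, -0.0], [-0.0, 0.001, -1.0]]
ft_force: [-1.1, 0.1, -0.5]
grip_width: 0.0596
```

```bash
python3 go.py "[.6374,-.0303,.052]"
```

```text
pose [ 0.6376 -0.0301  0.0525] yangle 5.29 tilt [ 1.3e-03 -3.0e-04 -1.0e+00] F [-1.1  0.1 -0.5] w 0.0596 t 19.95 q [-13.3  40.9  73.8  -0.   65.2 -18.6]
[.6374,-.0303,.052] tool shift [-0.0002 -0.0003  0.0005] rows>= 0.00819802272408537
```

play_rows:
  commands:
    - {"grip":1,"x":0,"y":0,"z":0.0007,"rx":0,"ry":0,"rz":0}
    - {"grip":1,"x":0,"y":0,"z":0,"rx":0,"ry":0,"rz":0}
    - {"grip":-0.5,"x":0,"y":0,"z":0,"rx":0,"ry":0,"rz":0}
    - {"grip":-1,"x":0,"y":0,"z":0,"rx":0,"ry":0,"rz":0}
    - {"grip":-1,"x":0,"y":0,"z":0,"rx":0,"ry":0,"rz":0}
    - {"grip":-1,"x":0,"y":0,"z":0,"rx":0,"ry":0,"rz":0}
    - {"grip":-1,"x":0,"y":0,"z":-0.03,"rx":0,"ry":0,"rz":0}
    - {"grip":-1,"x":0,"y":0,"z":-0.05,"rx":0,"ry":0,"rz":0}
    - {"grip":-1,"x":0,"y":0,"z":-0.06,"rx":0,"ry":0,"rz":0}
    - {"grip":-1,"x":0,"y":0,"z":0,"rx":0,"ry":0,"rz":0}
    - {"grip":-1,"x":0,"y":0,"z":0,"rx":0,"ry":0,"rz":0}

```text
time_s: 21.32
position: [0.637, -0.0298, 0.1904]
tool_rot: [[-0.092, 0.996, -0.001], [0.996, 0.092, 0.0], [0.0, -0.001, -1.0]]
ft_force: [0.5, -0.4, -0.0]
grip_width: 0.0854
```

```bash
python3 - <<'E'
from meas import *
a=snap('wrist','w8.png'); P=cloud(a)
print('beaker',disc(P,(.637,-.03),.045,.068,.085)); print('tall',disc(P,(.628,.07),.035,.085,.115),'short',disc(P,(.646,-.13),.045,.053,.075))
E
python3 go.py "[.4522,.2340,.19]"
```

```text
beaker (array([ 0.6371, -0.0305,  0.0731,  0.6372, -0.0298,  0.03  ]), 1028)
tall (array([0.6274, 0.0692, 0.0969, 0.6275, 0.069 , 0.02  ]), 3130) short (array([ 0.6461, -0.128 ,  0.0588,  0.6461, -0.1301,  0.0303]), 2827)
pose [ 0.6368 -0.0298  0.1897] yangle 5.29 tilt [-2.5e-03  5.0e-04 -1.0e+00] F [-0.1 -0.2  0.2] w 0.0856 t 21.375 q [-13.3  33.   64.4  -0.   82.7 -18.6]
[.4522,.2340,.19] tool shift [ 0.2797 -0.1595  0.0003] rows>= 4.475910256020071
```

View pics/w8.png

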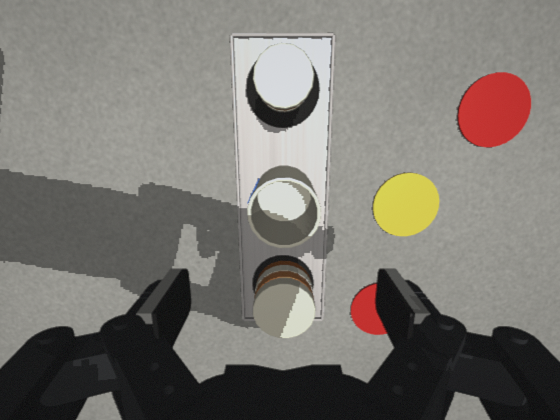

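The beaker stands at (284,210) in the image, midway between the two jars, at (0.637,-0.030). The cover is next.

play_rows:
  commands:
    - {"grip":-1,"x":0.035,"y":-0.0199,"z":0,"rx":0,"ry":0,"rz":0}
    - {"grip":-1,"x":0.035,"y":-0.0199,"z":0,"rx":0,"ry":0,"rz":0}
    - {"grip":-1,"x":0.035,"y":-0.0199,"z":0,"rx":0,"ry":0,"rz":0}
    - {"grip":-1,"x":0.035,"y":-0.0199,"z":0,"rx":0,"ry":0,"rz":0}
    - {"grip":-1,"x":0.035,"y":-0.0199,"z":0,"rx":0,"ry":0,"rz":0}
    - {"grip":-1,"x":0.035,"y":-0.0199,"z":0,"rx":0,"ry":0,"rz":0}
    - {"grip":-1,"x":0.035,"y":-0.0199,"z":0,"rx":0,"ry":0,"rz":0}
    - {"grip":-1,"x":0.035,"y":-0.0199,"z":0,"rx":0,"ry":0,"rz":0}
    - {"grip":-0.4,"x":0,"y":0,"z":0.04,"rx":0,"ry":0,"rz":0}
    - {"grip":0,"x":0,"y":0,"z":0.04,"rx":0,"ry":0,"rz":0}
    - {"grip":0,"x":0,"y":0,"z":0,"rx":0,"ry":0,"rz":0}
    - {"grip":0,"x":0,"y":0,"z":0,"rx":0,"ry":0,"rz":0}

```text
time_s: 22.88
position: [0.4535, 0.2342, 0.1118]
tool_rot: [[-0.092, 0.996, 0.0], [0.996, 0.092, 0.0], [0.0, 0.0, -1.0]]
ft_force: [0.3, -0.5, -0.4]
grip_width: 0.0428
```

```bash
python3 - <<'E'
from meas import *
a=snap('wrist','w9.png'); P=cloud(a)
print('knob',disc(P,(.452,.234),.025,.031,.045)); print('disc',disc(P,(.452,.234),.046,.003,.012)); 
E
python3 go.py "[.4515,.2335,.026]"
```

```text
knob (array([0.4506, 0.2355, 0.0347, 0.4504, 0.2348, 0.0101]), 618)
disc (array([0.4504, 0.2371, 0.005 , 0.4504, 0.2344, 0.0382]), 6275)
pose [0.4537 0.2343 0.1123] yangle 5.28 tilt [ 1.7e-03  4.0e-04 -1.0e+00] F [ 0.1 -0.3 -0.4] w 0.0428 t 22.925 q [14.  26.1 92.2 -0.  61.7  8.7]
[.4515,.2335,.026] tool shift [-0.0006 -0.0024  0.0863] rows>= 1.380076107522016
```

View pics/w9.png

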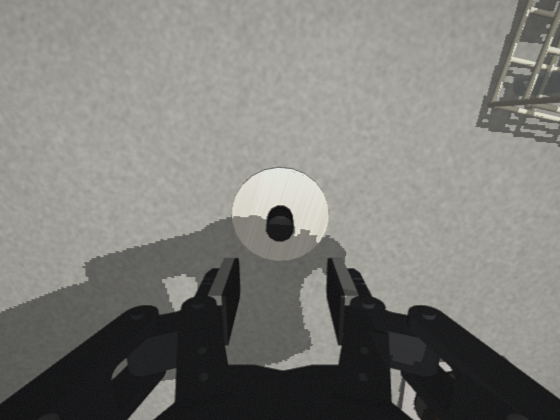

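The knob is at (280,222) in the image, 2.5 mm short of the jaw centre along tool y. I'll correct that, descend and grip.

play_rows:
  commands:
    - {"grip":0,"x":0,"y":-0.0025,"z":0.03,"rx":0,"ry":0,"rz":0}
    - {"grip":0,"x":0,"y":0,"z":0.03,"rx":0,"ry":0,"rz":0}
    - {"grip":0,"x":0,"y":0,"z":0.018,"rx":0,"ry":0,"rz":0}
    - {"grip":0,"x":0,"y":0,"z":0.007,"rx":0,"ry":0,"rz":0}
    - {"grip":0,"x":0,"y":0,"z":0,"rx":0,"ry":0,"rz":0}
    - {"grip":0.3,"x":0,"y":0,"z":0,"rx":0,"ry":0,"rz":0}
    - {"grip":0.6,"x":0,"y":0,"z":0,"rx":0,"ry":0,"rz":0}
    - {"grip":1,"x":0,"y":0,"z":0,"rx":0,"ry":0,"rz":0}
    - {"grip":1,"x":0,"y":0,"z":0,"rx":0,"ry":0,"rz":0}
    - {"grip":1,"x":0,"y":0,"z":0,"rx":0,"ry":0,"rz":0}
  squeeze: 30

```text
time_s: 24.18
position: [0.4509, 0.2341, 0.027]
tool_rot: [[-0.092, 0.996, 0.002], [0.996, 0.092, 0.0], [0.0, 0.002, -1.0]]
ft_force: [0.4, -0.7, 7.1]
grip_width: 0.0187
```

```bash
python3 go.py "[.4512,.2345,.165]" "[.6372,-.0300,.165]"
```

```text
pose [0.4509 0.2341 0.027 ] yangle 5.3 tilt [ 1.6e-03  4.0e-04 -1.0e+00] F [ 0.4 -0.7  7.1] w 0.0187 t 24.175 q [14.1 33.5 97.4 -0.  49.   8.8]
[.4512,.2345,.165] tool shift [ 0.0004  0.0005 -0.138 ] rows>= 2.207395696651004
[.6372,-.0300,.165] tool shift [-2.805e-01  1.608e-01  2.000e-04] rows>= 4.488669302818374
```

play_rows:
  commands:
    - {"grip":1,"x":0,"y":0,"z":-0.01,"rx":0,"ry":0,"rz":0}
    - {"grip":1,"x":0,"y":0,"z":-0.035,"rx":0,"ry":0,"rz":0}
    - {"grip":1,"x":0,"y":0,"z":-0.05,"rx":0,"ry":0,"rz":0}
    - {"grip":1,"x":0,"y":0,"z":-0.045,"rx":0,"ry":0,"rz":0}
    - {"grip":1,"x":-0.0155,"y":0.009,"z":0,"rx":0,"ry":0,"rz":0}
    - {"grip":1,"x":-0.0345,"y":0.02,"z":0,"rx":0,"ry":0,"rz":0}
    - {"grip":1,"x":-0.0345,"y":0.02,"z":0,"rx":0,"ry":0,"rz":0}
    - {"grip":1,"x":-0.0345,"y":0.02,"z":0,"rx":0,"ry":0,"rz":0}
    - {"grip":1,"x":-0.0345,"y":0.02,"z":0,"rx":0,"ry":0,"rz":0}
    - {"grip":1,"x":-0.0345,"y":0.02,"z":0,"rx":0,"ry":0,"rz":0}
    - {"grip":1,"x":-0.0345,"y":0.02,"z":0,"rx":0,"ry":0,"rz":0}
    - {"grip":1,"x":0,"y":0,"z":0,"rx":0,"ry":0,"rz":0}

```text
time_s: 25.68
position: [0.6002, 0.0216, 0.1646]
tool_rot: [[-0.089, 0.996, -0.002], [0.996, 0.089, -0.0], [0.0, -0.002, -1.0]]
ft_force: [-0.6, 0.6, -0.4]
grip_width: 0.0187
```

```bash
python3 go.py "[.6372,-.0300,.165]"
```

```text
pose [0.6002 0.0216 0.1646] yangle 5.1 tilt [-0.0018 -0.     -1.    ] F [-0.6  0.6 -0.4] w 0.0187 t 25.675 q [ -9.2  30.6  73.3  -0.   76.2 -14.3]
[.6372,-.0300,.165] tool shift [-0.0547  0.0323 -0.0004] rows>= 0.8749119446972373
```

play_rows:
  commands:
    - {"grip":1,"x":-0.03,"y":0.018,"z":0,"rx":0,"ry":0,"rz":0}
    - {"grip":1,"x":-0.025,"y":0.013,"z":0,"rx":0,"ry":0,"rz":0}
    - {"grip":1,"x":0,"y":0,"z":0,"rx":0,"ry":0,"rz":0}
    - {"grip":1,"x":0,"y":0,"z":0,"rx":0,"ry":0,"rz":0}
    - {"grip":1,"x":0,"y":0,"z":0,"rx":0,"ry":0,"rz":0}

```text
time_s: 26.3
position: [0.6349, -0.0266, 0.1661]
tool_rot: [[-0.093, 0.996, -0.001], [0.996, 0.093, 0.0], [0.0, -0.0, -1.0]]
ft_force: [0.4, 0.0, 1.0]
grip_width: 0.019
```

```bash
python3 - <<'E'
from meas import *
a=snap('wrist','w10.png');snap('side','s10.png'); P=cloud(a)
print('disc',disc(P,(.637,-.03),.046,.13,.155))
E
python3 go.py "[.6372,-.0300,.103]"
```

```text
disc (array([ 0.6332, -0.0141,  0.1442,  0.6345, -0.026 ,  0.0381]), 9648)
pose [ 0.6351 -0.0269  0.1663] yangle 5.35 tilt [-1.e-04  1.e-04 -1.e+00] F [ 0.6 -0.5  0.1] w 0.0185 t 26.4 q [-13.1  33.9  66.9   0.   79.3 -18.4]
[.6372,-.0300,.103] tool shift [-0.0033  0.0018  0.0633] rows>= 1.0121036884002979
```

View pics/w10.png

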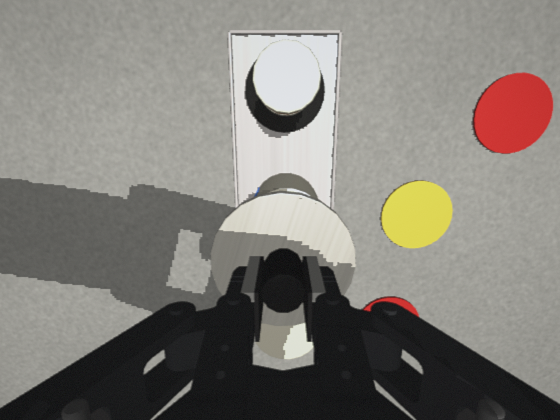

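View pics/s10.png

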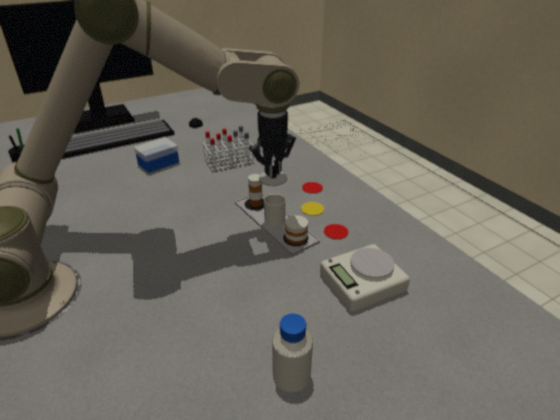

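The cover is level in the grip with its knob up at (284,280), about 4 mm from the beaker's axis. I'll correct that and lower it to just above the rim.

play_rows:
  commands:
    - {"grip":1,"x":-0.0035,"y":0.002,"z":0.01,"rx":0,"ry":0,"rz":0}
    - {"grip":1,"x":0,"y":0,"z":0.025,"rx":0,"ry":0,"rz":0}
    - {"grip":1,"x":0,"y":0,"z":0.018,"rx":0,"ry":0,"rz":0}
    - {"grip":1,"x":0,"y":0,"z":0.006,"rx":0,"ry":0,"rz":0}
    - {"grip":1,"x":0,"y":0,"z":0,"rx":0,"ry":0,"rz":0}
    - {"grip":1,"x":0,"y":0,"z":0,"rx":0,"ry":0,"rz":0}

```text
time_s: 27.15
position: [0.6381, -0.031, 0.1079]
tool_rot: [[-0.092, 0.996, 0.001], [0.996, 0.092, -0.0], [-0.0, 0.001, -1.0]]
ft_force: [0.7, -1.0, -0.5]
grip_width: 0.0188
```

```bash
python3 go.py "[.6372,-.0300,.102]"
```

```text
pose [ 0.6381 -0.031   0.1079] yangle 5.29 tilt [ 1.4e-03 -3.0e-04 -1.0e+00] F [ 0.7 -1.  -0.5] w 0.0188 t 27.15 q [-13.4  37.3  70.6  -0.   72.  -18.7]
[.6372,-.0300,.102] tool shift [ 0.0011 -0.0008  0.0059] rows>= 0.09384111846994887
```

play_rows:
  commands:
    - {"grip":1,"x":0.001,"y":-0.001,"z":0.004,"rx":0,"ry":0,"rz":0}
    - {"grip":1,"x":0,"y":0,"z":0.002,"rx":0,"ry":0,"rz":0}
    - {"grip":1,"x":0,"y":0,"z":0,"rx":0,"ry":0,"rz":0}
    - {"grip":1,"x":0,"y":0,"z":0,"rx":0,"ry":0,"rz":0}

```text
time_s: 27.65
position: [0.6367, -0.0299, 0.1021]
tool_rot: [[-0.092, 0.996, 0.001], [0.996, 0.092, -0.0], [-0.0, 0.001, -1.0]]
ft_force: [-2.0, 0.7, 6.4]
grip_width: 0.0189
```

```bash
python3 go.py "[.6372,-.0300,.102]"
```

```text
pose [ 0.6367 -0.0299  0.1021] yangle 5.3 tilt [ 9.e-04 -2.e-04 -1.e+00] F [-2.   0.7  6.4] w 0.0189 t 27.65 q [-13.3  37.5  71.2  -0.   71.2 -18.6]
[.6372,-.0300,.102] tool shift [-0.0001  0.0005  0.0001] rows>= 0.007399264478961303
```

play_rows:
  commands:
    - {"grip":0.5,"x":0,"y":0,"z":0,"rx":0,"ry":0,"rz":0}
    - {"grip":0.2,"x":0,"y":0,"z":0,"rx":0,"ry":0,"rz":0}
    - {"grip":0,"x":0,"y":0,"z":0,"rx":0,"ry":0,"rz":0}
    - {"grip":0,"x":0,"y":0,"z":0,"rx":0,"ry":0,"rz":0}
    - {"grip":0,"x":0,"y":0,"z":-0.015,"rx":0,"ry":0,"rz":0}
    - {"grip":0,"x":0,"y":0,"z":-0.04,"rx":0,"ry":0,"rz":0}
    - {"grip":0,"x":0,"y":0,"z":-0.05,"rx":0,"ry":0,"rz":0}
    - {"grip":0,"x":0,"y":0,"z":0,"rx":0,"ry":0,"rz":0}
    - {"grip":0,"x":0,"y":0,"z":0,"rx":0,"ry":0,"rz":0}

```text
time_s: 28.78
position: [0.6364, -0.0299, 0.2062]
tool_rot: [[-0.092, 0.996, -0.0], [0.996, 0.092, 0.0], [0.0, -0.0, -1.0]]
ft_force: [-0.2, 0.1, -0.3]
grip_width: 0.0428
```

```bash
python3 - <<'E'
from meas import *
a=snap('wrist','w11.png');P=cloud(a);
print('disc',disc(P,(.637,-.03),.046,.073,.09),'knob',disc(P,(.637,-.03),.025,.1,.12))
print('tall',disc(P,(.628,.07),.03,.085,.115),'short',disc(P,(.646,-.13),.045,.053,.073))
b=snap('side','s11.png');P=cloud(b);print('disc',disc(P,(.637,-.03),.046,.073,.09),'beaker',disc(P,(.637,-.03),.045,.01,.06))
print('bottle',disc(P,(.427,-.47),.05,.06,.17))
E
python3 go.py
```

```text
disc (array([ 0.6358, -0.0269,  0.0801,  0.6361, -0.0296,  0.0381]), 5525) knob (array([ 0.636 , -0.0279,  0.1092,  0.636 , -0.0291,  0.01  ]), 571)
tall (array([0.6273, 0.0692, 0.0969, 0.6271, 0.0691, 0.0201]), 2703) short (array([ 0.6461, -0.1281,  0.0588,  0.6461, -0.1303,  0.0302]), 2578)
disc (array([ 0.6333, -0.0359,  0.0797,  0.6362, -0.0303,  0.0389]), 323) beaker (array([ 0.6267, -0.0495,  0.0352,  0.635 , -0.0354,  0.0299]), 316)
bottle (array([ 0.4171, -0.4898,  0.1119,  0.4255, -0.4767,  0.0359]), 1906)
pose [ 0.6362 -0.0299  0.2051] yangle 5.29 tilt [-2.2e-03  5.0e-04 -1.0e+00] F [ 0.  -0.3 -0.6] w 0.0431 t 28.875 q [-13.3  32.3  63.1   0.   84.7 -18.6]
```

View pics/w11.png

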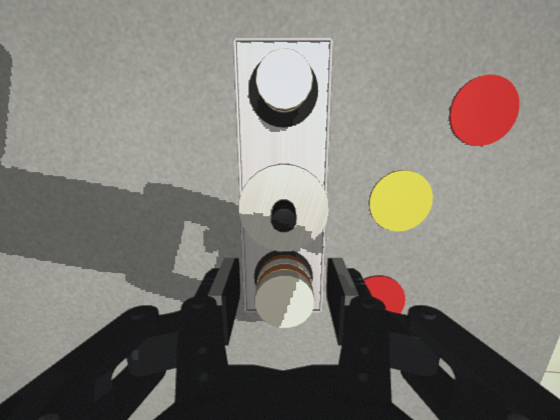

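View pics/s11.png

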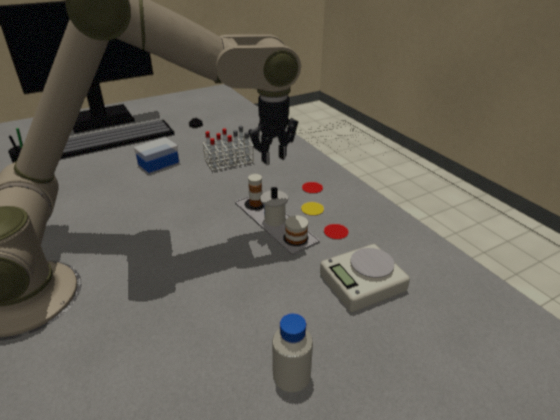

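The cover sits on the beaker with its knob up at (284,215), centred to about 1–2 mm. Both jars are on their pads, the gripper is clear and the wash bottle hasn't moved. I'm handing in now.

```bash
python3 -c "
from rig import order
print(order.close_job())"
```

```text
the job is handed in; nothing more can be done
None
```

The tray is laid out as asked and the job was handed in after about 29 s on the robot's clock. The hand-in gives no verdict, so the checks below are my own camera measurements.

| Item | Where it ended up | Offset from target |
|---|---|---|
| Tall jar | Left pad, nearest the rack, at (0.627, 0.069) | about 1 mm |
| Short jar | Right pad, nearest the scale, at (0.646, -0.130) | under 1 mm |
| Beaker | Tray centre, at (0.637, -0.030) | about 1 mm |
| Cover | On the beaker rim, level, knob up | about 1–2 mm from the beaker's axis |

- **Other checks:** the wash bottle measured the same as at the start to within 1 mm. The gripper was open and about 100 mm above the cover.
- **Disagreements:** the top and side cameras differed by about 2–3 mm, mostly 2 mm, which is close to the stated calibration. I averaged them and checked each pick and placing with the wrist camera.
- **Failed call:** my first move call was refused because it left out some keys. Nothing moved, and no check failed afterwards.

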